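# Park a back-gauge finger on the storage rail and lock the row

## Robot

A 6-joint arm with a two-finger parallel gripper is mounted at the origin on the work surface. World frame = base frame: x ahead of the robot, y to its left, z up, the work surface at z = 0. Lengths are in m, angles in rad, forces in N, time in s.
With the tool pointing down it reaches from about 0.35 to 0.775 m from the base axis. Payload 7.3 kg.
Tool frame: the origin (TCP) lies between the finger pads; the fingertips stand 17 mm ahead of it and the grasp point (between the pads) lies 2 mm behind it (robot.nose_length is the distance from the TCP to the fingertips, in m); z points along the fingers, y is the line along which they close (so a half turn about z gives the same grasp; the last joint's range is limited). The gripper opens to 92 mm and grips with 3 to 60 N. Pads are 19 mm wide; open, the fingers measure 130 mm over their backs; the gripper's body (75 mm by 190 mm) begins 47 mm behind the grasp point.
Start: joints at [1.079, 0.342, 1.524, -0, 1.275, -0.146], TCP at [0.178, 0.494, 0.244] pointing down, gripper open.
Joint ranges: [-2.53, 2.53], [-0.77, 2.02], [0.04, 2.7], [-1, 4.14], [0.28, 2.66], [-3.11, 3.11]. Speed limits (rad/s): [2.57, 2.57, 3.14, 3.14, 3.14, 3.14].

## Interface

Orientations are given as a unit quaternion [w, x, y, z].
In Python, from workcell import robot gives the robot as it stands. The module is installed in compiled form; this text tells all that it offers.
- The arm moves only by the shell command python3 -m pendant 'ROWS' [OPENING] [FORCE]. ROWS is JSON, one flat list of numbers, 6 for each row, row after row: the shift along the tool's x, y, z in units of 60 mm (1.0 is 60 mm), then the turn, a rotation vector about the tool's x, y, z in units of 8 degrees (1.0 is 8 degrees). A call has exactly 8 rows; each row is the pose to reach, as a shift and turn from the pose commanded when the call began, along the tool's axes at that moment; what a row does not reach only later rows make up. A row lasts 1/8 s, in which the tool goes at most 62.5 mm and 10.7 degrees, less where a joint would pass 70% of its speed; a pose out of reach is approached as far as the arm can. A call with a gripper value outside its range is refused whole. OPENING is the finger opening in mm, from 0 to 91.8, set as the call begins (- or left out, the last holds). The fingers move at their own pace and stop on an object; FORCE is the grip in N (left out, the last holds). Time passes only in rows, so rows that repeat a pose let the fingers close, or fill a call up. It gives the time, the measured TCP pose, the force, the opening and the grip force at its end, in the units of the state.
- robot.observe(): the state, without advancing time (a new reading comes with each control period).
- robot.get_image(name): name is "scene" or "top"; returns the picture (400x640x3 uint8, blue, green, red); there is no depth.
- robot.camera_model(name): a dict with "intrinsics" (3x3 intrinsics, pixels), "k1" (the pictures are not rectified: a ray, as slopes to the right and down, at radius r is drawn at 1 + k1 r^2 times it, then the intrinsics apply), "pose" (4x4, takes a point from camera to world coordinates). Camera axes: x right, y up, looking along -z (the intrinsics and any distortion apply to the point x, -y, -z); pixel columns grow to the right and rows downward; lengths in m; the calibration is good to about 2 mm. A picture is of the moment at which its call begins. camera_model takes no time and is no camera call.
- robot.hand_in(): hands the job in; it is judged then, once.
The state is a dict: "clock": time; "joints": joint angles; "joint_velocities": joint speeds; "joint_efforts": joint torques, N m; "position": TCP position; "eef_rot": TCP orientation; "contact_force": force on the tool from outside, world axes, zero at the start; "moment": the same for the moment, N m; "gripper_width": finger opening in m; "finger_force": force on a finger pad.
Only numpy, scipy, OpenCV 4.12 (cv2) and the standard library are available. Lean on these libraries where they do the work, as an engineer would, in place of code of your own. Each camera call takes 0.05 s, during which the arm holds its last target. There are 200 camera calls.

## Task

Park the loose back-gauge finger on the storage rail beside the one already hanging there: lift its hook over the rail's upstanding lip, on the free stretch between that finger and the sliding rail stop, and lower it until it is fully seated before you let go. Then slide the rail stop up until both fingers are closed up side by side against the fixed end block, and flip the stop's cam lever over to the front, fully home, to clamp it. Do not unhook the finger that already hangs there.

Things in the scene. Friction and masses are not known exactly. Their poses are not given: they have to be found in the camera images.
- finger: Loose back-gauge finger lying upright on the bench, right of the rail. Origin: underside (z 0), at its carrier's back face (x 0), mid width. To -x a black bar 32 mm wide, 26 high, x -14 to -139, then a lower steel nose to -167. At x -12 to 0 stands an aluminium carrier plate 64 mm wide, 98 high, gusset before it to x -25. 0.45 to 0.85 kg, centre of mass x -57, z 33.
- finger_grip (a point): Middle of the loose finger's black bar, where it can be gripped across its 32 mm width: at x -78, z 13 mm of the finger. At least 25 mm is free on either side.
- finger_seat (a point): Middle of the roof of the loose finger's hook slot, at x 3, z 86 mm of the finger; it rests on the rail's lip when seated. The hook reaches back from the carrier's top: a roof 12 mm thick, to x 18.
- finger_tongue (a point): Middle of the lower end of the hook's tongue, at x 15, z 71 mm of the finger. The tongue, 64 mm wide and 7 thick, hangs from the roof behind a slot open below, x 0 to 10 mm at the roof, 0 to 11.5 at the mouth. Seated, it stands in the channel behind the lip, the carrier in front of the lip; the nose then droops 3 degrees.
- neighbour: An identical finger that already hangs on the rail, at the rail's +y end, next to the end block, nose to the robot, drooping 3 degrees. Same origin and axes as the loose one. 0.65 kg.
- neighbour_seat (a point): The same point of the hanging finger: the middle of the roof of its hook slot.
- rail: Fixed steel storage rail, 400 mm long along its y, on two posts. Origin at bench height, in its front face, mid length; x points away from the robot, z up. Front face x 0, z 82 to 170 mm. Its top 20 mm is the upstanding lip, 6 mm thick (x 0 to 6), round-topped at z 170; behind it an open channel, floor z 150, x 6 to 46.
- rail_end (a point): Middle of the inner face of the end block fixed at the rail's +y end (rail's y = 180 mm). Closed up against it, the hanging finger's origin is at the rail's y = 148 mm and the loose one's at y = 84 mm.
- stop (a joint): Travel in m of the aluminium rail stop, a saddle 44 mm wide that straddles the rail: 0 near the rail's -y end, growing to its +y. Its middle is at the rail's y = -0.150 + this; 0.180 when both fingers are closed up on the end block. About 4 N of friction with the lever open; a seated finger takes 4 to 9 N to shove along.
- stop_face (a point): Middle of the +y side, facing the fingers, of the stop's front plate, which hangs in front of the rail: x -18 to -2, z 104 to 176 mm in the rail's frame, 44 mm wide. Behind it two cheeks with the lever between them reach up to z 198.
- stop_back (a point): Middle of the -y side of the stop's front plate, away from the fingers, where it can be pushed.
- lever (a joint): Angle in rad of the stop's cam lever about lever_pin (axis along the rail): 0 open, leaning 30 degrees beyond upright, away from the robot; 1.75 home, clamped, pointing to the robot, 20 degrees above level. Swings easily to 1.2, then takes up to 0.65 N m as the cam bites; past its centre at 1.66 it stays home.
- lever_pin (a point): The cam lever's pivot, in the middle of the stop: 26 mm behind the rail's front face, 173 mm above the bench.
- lever_tip (a point): A point on the cam lever's axis near the end of its black grip, 100 mm from the pivot. The lever ends 106 mm from the pivot; its grip is 18 mm wide and 12 mm thick.
Mind the look-alikes: they are no part of the job. Leave any green or purple look-alike of the finger alone.

How it is judged:
By the outcome, as a careful person would: the job done as asked, in the order asked, and still so for the second after the job is handed in, with the robot touching nothing.
It also fails if it takes over 72 s, if anything falls off the work surface, if the arm or the gripper's body presses on something with over 40 N, if the wrist force passes 120 N, or if a joint passes its speed limit or range.

## Working session

There is one attempt and no reset: what is moved stays moved. The work goes in short steps, Python scripts to look and compute and a shell command to move; the robot and the scene stay as the last step left them, time stands still between calls to the robot, and variables do not carry over. Pictures are saved under pics/ and viewed, at most 10 in all, crops included, and the job is handed in when it is done.

```bash
mkdir -p pics
cat > h.py <<'E'
import numpy as np, cv2
from workcell import robot
from scipy.spatial.transform import Rotation as R
def cam(n):
    m=robot.camera_model(n);return np.array(m["intrinsics"]),m["k1"],np.array(m["pose"])
def ray(n,uv):
    K,k,T=cam(n);d=cv2.undistortPoints(np.array([[uv]],float),K,np.array([k,0,0,0.]))[0,0]
    return T[:3,3],T[:3,:3]@np.array([d[0],-d[1],-1])
def atz(n,uv,z):
    o,d=ray(n,uv);return o+d*(z-o[2])/d[2]
def tri(uvs,uvt):
    (a,d),(b,e)=ray("scene",uvs),ray("top",uvt)
    s=np.linalg.lstsq(np.c_[d,-e],b-a,rcond=None)[0];p,q=a+d*s[0],b+e*s[1]
    return (p+q)/2,np.linalg.norm(p-q)
def proj(n,P):
    K,k,T=cam(n);c=(np.atleast_2d(P)-T[:3,3])@T[:3,:3];s=np.c_[c[:,0],-c[:,1]]/-c[:,2:]
    s=s*(1+k*(s**2).sum(1,keepdims=True));return s*[K[0,0],K[1,1]]+[K[0,2],K[1,2]]
def tool(P): # world point -> shift in tool axes, units of 60mm from measured TCP
    o=robot.observe();r=R.from_quat(np.roll(o["eef_rot"],-1));return r.inv().apply(np.array(P)-o["position"])/.06
E
python3 - <<'E'
from h import *
for n in("scene","top"):
    im=robot.get_image(n);cv2.imwrite(f"pics/{n}0.png",im)
    K,k,T=cam(n);print(n,K.round(1).tolist(),k,T.round(3).tolist())
o=robot.observe();print(o["position"],o["eef_rot"],R.from_quat(np.roll(o["eef_rot"],-1)).as_matrix().round(3))
E
```

```text
scene [[408.0, 0.0, 318.9], [0.0, 408.0, 202.9], [0.0, 0.0, 1.0]] 0.01760798367777384 [[-0.864, -0.437, 0.25, 0.757], [0.503, -0.749, 0.431, 0.347], [-0.001, 0.498, 0.867, 1.03], [0.0, 0.0, 0.0, 1.0]]
top [[392.6, 0.0, 317.9], [0.0, 392.6, 202.5], [0.0, 0.0, 1.0]] -0.0640642299388891 [[0.008, 0.996, -0.093, 0.415], [-1.0, 0.007, -0.006, -0.103], [-0.005, 0.093, 0.996, 1.145], [0.0, 0.0, 0.0, 1.0]]
[0.17778967 0.49362731 0.24313378] [-2.09222549e-04  1.72053359e-01  9.85087407e-01 -6.30608092e-04] [[-0.941  0.339 -0.001]
 [ 0.339  0.941 -0.001]
 [ 0.    -0.001 -1.   ]]
```

View pics/scene0.png

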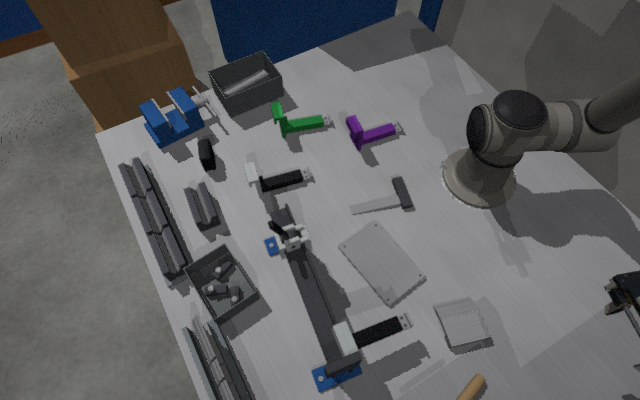

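View pics/top0.png

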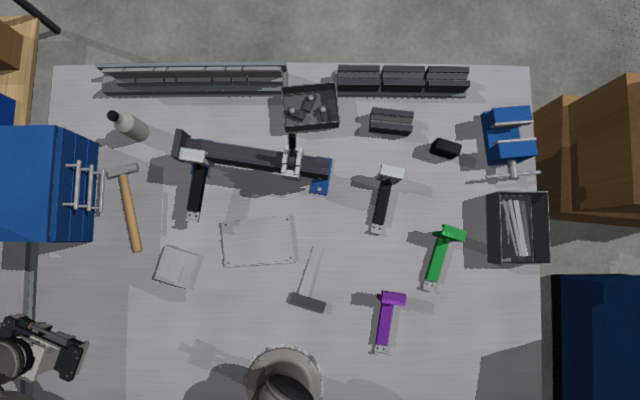

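The scene picture has three candidates: the black and aluminium finger (scene 285,180; top 383,200), a green one (scene 300,122; top 440,258) and a purple one (scene 375,132; top 386,320). The black one right of the rail fits the description. The rail runs top (180,150) to (330,165), with the stop at (291,160) and the hanging finger at (197,180). I'll confirm this in enlarged crops.

Run:
```python
import cv2
a=cv2.imread("pics/top0.png")[120:245,165:425];cv2.imwrite("pics/c1.png",cv2.resize(a,None,fx=3,fy=3,interpolation=cv2.INTER_CUBIC))
b=cv2.imread("pics/scene0.png")[150:395,225:425];cv2.imwrite("pics/c2.png",cv2.resize(b,None,fx=2.4,fy=2.4,interpolation=cv2.INTER_CUBIC))
```

```text
(no output)
```

View pics/c1.png

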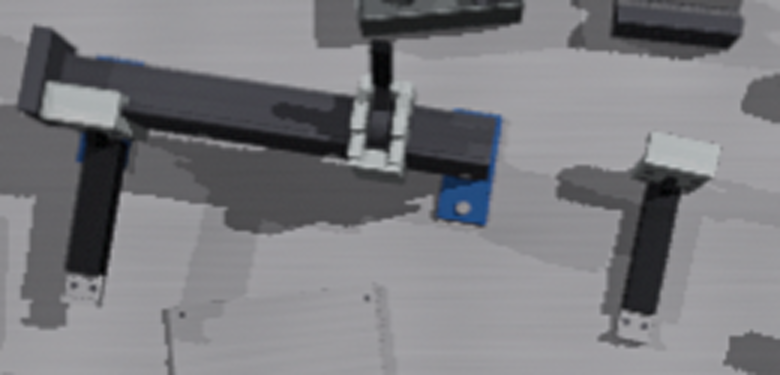

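View pics/c2.png

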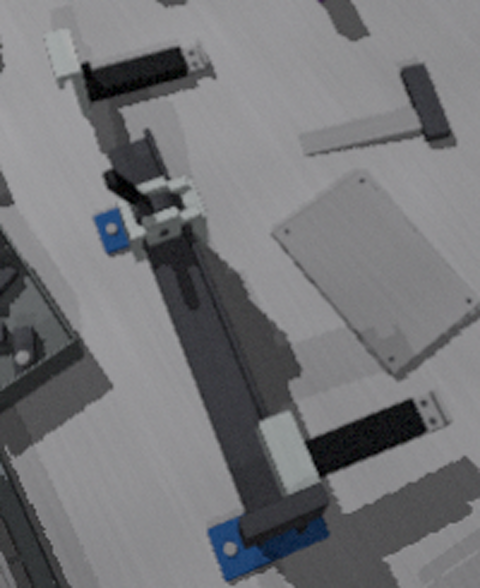

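```bash
cat > fit.py <<'E'
from h import *
from scipy.optimize import least_squares
T=lambda x,y:("top",(x/3+165,y/3+120)); S=lambda x,y:("scene",(x/2.4+225,y/2.4+150))
L=[((18,32,98),T(651,131)),((18,-32,98),T(720,147)),((-139,16,26),T(621,308)),((-139,-16,26),T(657,315)),
((-139,-16,26),S(179,47)),((-139,16,26),S(188,78)),((18,-32,98),S(45,36)),((-12,-32,98),S(70,28)),((-12,32,98),S(80,74)),((18,32,98),S(56,84))]
N=[((18,32,98),T(45,83)),((18,-32,98),T(122,95)),((-139,16,26),T(67,270)),((-139,-16,26),T(105,277)),
((-139,-16,26),S(414,402)),((-139,16,26),S(425,432)),((18,-32,98),S(258,424)),((-12,-32,98),S(293,411)),((-12,32,98),S(318,483)),((18,32,98),S(280,495))]
A=[((0,-200,82),T(487,178)),((46,-200,150),T(500,117))]
V=[((79,0,265),T(382,43)),((79,0,265),S(108,180))]
def W(p,P): # planar pose
    c,s=np.cos(p[2]),np.sin(p[2]);P=np.atleast_2d(P)/1000.
    return np.c_[p[0]+c*P[:,0]-s*P[:,1],p[1]+s*P[:,0]+c*P[:,1],P[:,2]]
Rd=R.from_euler('y',-3,degrees=True)
def nb(P,y): return Rd.apply(np.atleast_2d(P)-np.array([3,0,86.]))+np.array([3,y,170.])
def res(p,F,f):
    return np.concatenate([ (proj(o[0],W(p,f(P)))-o[1]).ravel() for P,o in F])
if __name__=="__main__":
    a=least_squares(lambda p:res(p,L,lambda P:P),[.45,-.27,0],loss="soft_l1")
    print("loose",a.x,np.round(res(a.x,L,lambda P:P).reshape(-1,2),1).tolist())
    def rr(q):
        p=q[:3];return np.r_[res(p,N,lambda P:nb(P,q[3]*1000)),res(p,A,lambda P:P),res(p,V,lambda P:np.array(P)+[0,q[4]*1000-150,0])]
    b=least_squares(rr,[.55,.1,0,.148,.05],loss="soft_l1");print("rail",b.x,np.round(rr(b.x).reshape(-1,2),1).tolist())
    l,r=a.x,b.x;np.save("fit.npy",np.r_[l,r])
    out=[]
    for n,(x0,y0,w,h),f in(("top",(170,120,250,120),3.1),("scene",(225,150,190,240),2.4)):
        im=cv2.imread(f"pics/{n}0.png")[y0:y0+h,x0:x0+w];im=cv2.resize(im,None,fx=f,fy=f,interpolation=cv2.INTER_CUBIC)
        def pl(X,c):cv2.polylines(im,[np.round((proj(n,X)-[x0,y0])*f).astype(int)],True,c,1)
        hook=[(18,32,98),(18,-32,98),(-12,-32,98),(-12,32,98)];bar=[(-25,16,26),(-25,-16,26),(-139,-16,26),(-139,16,26)]
        for q in(hook,bar):pl(W(l,q),(0,0,255));pl(W(r[:3],nb(q,r[3]*1000)),(0,0,255))
        pl(W(r[:3],[(0,-200,170),(0,200,170),(0,200,82),(0,-200,82)]),(0,255,0));pl(W(r[:3],[(46,-200,150),(46,200,150)]),(0,255,255));pl(W(r[:3],[(0,180,170),(46,180,170)]),(0,255,255))
        sy=r[4]*1000-150;pl(W(r[:3],[(-18,sy-22,176),(-18,sy+22,176),(-2,sy+22,176),(-2,sy-22,176)]),(255,0,255))
        out.append(im)
    cv2.imwrite("pics/o1.png",out[0]);cv2.imwrite("pics/o2.png",out[1])
E
python3 fit.py
```

```text
loose [ 0.59698102 -0.29419956 -0.21433292] [[-1.0, -0.6], [-0.9, -0.8], [-0.7, -0.5], [-1.7, -0.4], [0.5, -0.6], [-0.2, -5.0], [-0.5, -0.9], [-0.4, -0.3], [0.9, -1.2], [0.2, -2.5]]
rail [ 0.59779115  0.07484177 -0.16358738  0.15066051  0.04758281] [[-0.1, -1.2], [-1.3, -1.2], [-2.7, -0.5], [-3.9, -0.8], [-0.5, -1.5], [1.4, -0.4], [-0.2, -1.4], [-1.2, -1.1], [0.9, -0.5], [2.8, 0.1], [0.2, 4.7], [-0.6, 3.9], [0.6, -2.2], [-3.2, 1.1]]
```

View pics/o1.png

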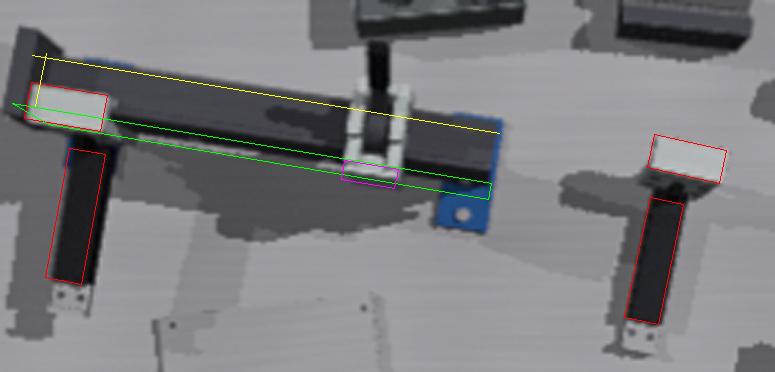

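View pics/o2.png

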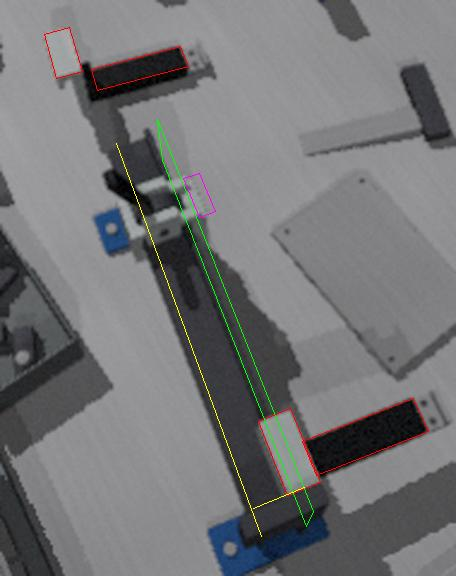

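```bash
python3 - <<'E'
s=open("fit.py").read()
s=s.replace("A=[((0,-200,82),T(487,178)),((46,-200,150),T(500,117))]","""O=lambda x,y:("top",(x/3.1+170,y/3.1+120))
A=[((0,-200,82),O(485,186)),((46,-200,150),O(501,120)),((0,-200,170),S(150,131)),((46,-200,150),S(111,152))]
LN=[((46,150),O(345,97)),((46,150),O(140,66)),((0,82),O(140,133)),((0,82),O(345,162)),((46,150),S(160,270)),((46,150),S(240,502)),((3,170),S(258,410)),((3,170),S(196,242))]
def lres(p):
    o=[]
    for (x,z),(n,uv) in LN:
        a,b=proj(n,W(p,[(x,-150,z),(x,150,z)]));d=(b-a)/np.linalg.norm(b-a);e=np.array(uv)-a;o+=[d[0]*e[1]-d[1]*e[0],0]
    return np.array(o)*1.5""").replace("res(p,V,lambda P:np.array(P)+[0,q[4]*1000-150,0])]","res(p,V,lambda P:np.array(P)+[0,q[4]*1000-150,0]),lres(p)]")
s=s.replace("T(67,270)","O(52,280)").replace("T(105,277)","O(90,287)").replace('"pics/o1.png",out[0]','"pics/o3.png",cv2.vconcat([cv2.copyMakeBorder(out[0],0,0,0,5,0)[:220,:500],cv2.copyMakeBorder(out[1][90:],0,0,0,44,0)[:380,:500]])')
open("fit.py","w").write(s)
E
python3 fit.py
```

```text
Traceback (most recent call last):
  File "fit.py", line 6, in <module>
    N=[((18,32,98),T(45,83)),((18,-32,98),T(122,95)),((-139,16,26),O(52,280)),((-139,-16,26),O(90,287)),
                                                                   ^
NameError: name 'O' is not defined
```

```bash
sed -i '/^O=lambda/d; 3i O=lambda x,y:("top",(x/3.1+170,y/3.1+120))' fit.py; python3 fit.py
```

```text
loose [ 0.59698102 -0.29419956 -0.21433292] [[-1.0, -0.6], [-0.9, -0.8], [-0.7, -0.5], [-1.7, -0.4], [0.5, -0.6], [-0.2, -5.0], [-0.5, -0.9], [-0.4, -0.3], [0.9, -1.2], [0.2, -2.5]]Traceback (most recent call last):
  File "fit.py", line 29, in <module>
    b=least_squares(rr,[.55,.1,0,.148,.05],loss="soft_l1");print("rail",b.x,np.round(rr(b.x).reshape(-1,2),1).tolist())
    return func(*args, **kwargs)
    result = trf(vector_fun.fun, vector_fun.jac, x0, f0, J0, lb, ub, ftol, xtol,
                 gtol, max_nfev, x_scale, loss_function, tr_solver,
                 tr_options.copy(), verbose, callback=callback_wrapped)
    return trf_no_bounds(
        fun, jac, x0, f0, J0, ftol, xtol, gtol, max_nfev, x_scale,
        loss_function, tr_solver, tr_options, verbose, callback=callback)
    J = jac(x)
    self._update_jac()
    ~~~~~~~~~~~~~~~~^^
    self.J = self.jac_wrapped(xp_copy(self.x), f0=self.f)
             ~~~~~~~~~~~~~~~~^^^^^^^^^^^^^^^^^^^^^^^^^^^^
    J, dct = approx_derivative(
             ~~~~~~~~~~~~~~~~~^
        self.fun,
        ^^^^^^^^^
    ...<2 lines>...
        
[... 744 characters left out ...]
 File "fit.py", line 28, in rr
    p=q[:3];return np.r_[res(p,N,lambda P:nb(P,q[3]*1000)),res(p,A,lambda P:P),res(p,V,lambda P:np.array(P)+[0,q[4]*1000-150,0]),lres(p)]
                         ~~~^^^^^^^^^^^^^^^^^^^^^^^^^^^^^^
  File "fit.py", line 23, in res
    return np.concatenate([ (proj(o[0],W(p,f(P)))-o[1]).ravel() for P,o in F])
                             ~~~~^^^^^^^^^^^^^^^^
  File "h.py", line 16, in proj
    K,k,T=cam(n);c=(np.atleast_2d(P)-T[:3,3])@T[:3,:3];s=np.c_[c[:,0],-c[:,1]]/-c[:,2:]
          ~~~^^^
  File "h.py", line 5, in cam
    m=robot.camera_model(n);return np.array(m["intrinsics"]),m["k1"],np.array(m["pose"])
ValueError: time passes only in moves, steps and waits
```

```bash
sed -i 's/^def cam/import functools\n@functools.cache\ndef cam/' h.py; python3 fit.py; python3 -c "
from h import *
print(robot.observe()['clock'])"
```

```text
loose [ 0.59698102 -0.29419956 -0.21433292] [[-1.0, -0.6], [-0.9, -0.8], [-0.7, -0.5], [-1.7, -0.4], [0.5, -0.6], [-0.2, -5.0], [-0.5, -0.9], [-0.4, -0.3], [0.9, -1.2], [0.2, -2.5]]
rail [ 0.60392509  0.07968184 -0.1494559   0.14509876  0.04125761] [[-0.0, -2.3], [-1.1, -2.6], [-1.3, -1.8], [-2.0, -2.2], [-2.2, -1.7], [-0.2, -0.7], [-1.7, -0.5], [-2.9, -0.4], [-0.4, 0.1], [1.6, 0.8], [-0.5, 0.8], [-2.5, 0.7], [0.4, -1.9], [-0.5, -0.5], [0.9, -5.1], [-6.2, 2.4], [1.2, 0.0], [1.1, 0.0], [1.1, 0.0], [2.4, 0.0], [-2.5, 0.0], [2.8, 0.0], [3.9, 0.0], [-0.3, 0.0]]
0.1
```

View pics/o3.png

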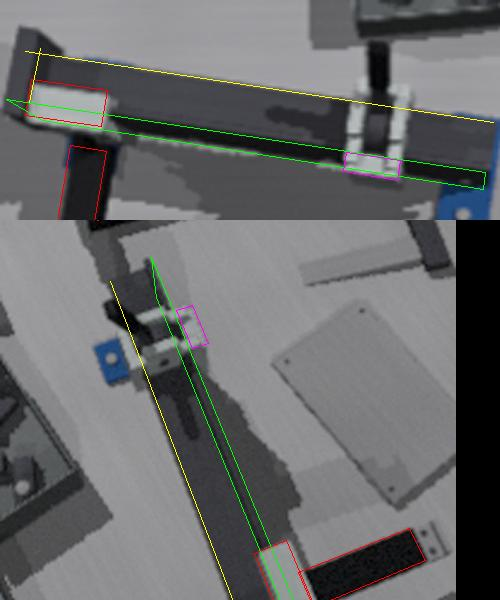

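```bash
sed -i 's/+np.array(\[3,y,170.\])/+np.array([-1.5,y,170.])/' fit.py; python3 fit.py
cat >> h.py <<'E'
def st():
    o=robot.observe();M=R.from_quat(np.roll(o["eef_rot"],-1)).as_matrix()
    print("t",round(o["clock"],2),"p",np.round(o["position"],4),"F",np.round(o["contact_force"],1),"w",round(o["gripper_width"]*1000,1),"ff",round(float(np.max(o["finger_force"])),1));return o,M
def rows(P,M2=None): # full units to pose (position, rotation matrix)
    o,M=st();t=tool(P)
    rv=np.zeros(3) if M2 is None else np.degrees(R.from_matrix(M.T@M2).as_rotvec())/8
    print("rows",np.round(t,3),np.round(rv,3))
def frame(yaw,droop=0): # tool x=-finger x, y=finger y, z down
    c,s=np.cos(yaw),np.sin(yaw);F=np.array([[c,-s,0],[s,c,0],[0,0,1.]])@R.from_euler('y',-droop,degrees=True).as_matrix()
    return F@np.diag([-1,1,-1.])
E
python3 - <<'E'
from h import *
from fit import W
f=np.load("fit.npy");g=W(f[:3],[(-76,0,20)])[0];print(f,g)
rows([.40,.08,.243],frame(f[2]));g[2]=.15;rows(g,frame(f[2]));g[2]=.02;rows(g)
E
```

```text
loose [ 0.59698102 -0.29419956 -0.21433292] [[-1.0, -0.6], [-0.9, -0.8], [-0.7, -0.5], [-1.7, -0.4], [0.5, -0.6], [-0.2, -5.0], [-0.5, -0.9], [-0.4, -0.3], [0.9, -1.2], [0.2, -2.5]]
rail [ 0.60515382  0.07960689 -0.15816228  0.1448741   0.04174803] [[-0.1, -1.6], [-1.2, -1.7], [-1.8, -1.2], [-2.6, -1.5], [-1.1, -1.6], [0.8, -0.5], [-0.8, -1.1], [-1.8, -0.8], [0.4, -0.3], [2.3, 0.4], [-0.6, 1.0], [-2.4, 0.9], [0.6, -1.9], [-0.3, -0.7], [1.0, -5.2], [-6.3, 2.4], [0.9, 0.0], [-0.1, 0.0], [-0.1, 0.0], [2.1, 0.0], [-3.0, 0.0], [0.8, 0.0], [2.4, 0.0], [-0.7, 0.0]]
[ 0.59698102 -0.29419956 -0.21433292  0.60515382  0.07960689 -0.15816228
  0.1448741   0.04174803] [ 0.52272001 -0.27803469  0.02      ]
t 0.1 p [0.1778 0.4936 0.2431] F [-0.3 -1.3 -0.5] w 91.7 ff 0.0
rows [-5.821 -5.23   0.008] [-0.009 -0.002 -0.942]
t 0.1 p [0.1778 0.4936 0.2431] F [-0.3 -1.3 -0.5] w 91.7 ff 0.0
rows [ -9.768 -10.149   1.564] [-0.009 -0.002 -0.942]
t 0.1 p [0.1778 0.4936 0.2431] F [-0.3 -1.3 -0.5] w 91.7 ff 0.0
rows [ -9.769 -10.146   3.73 ] [0. 0. 0.]
```

```bash
python3 -m pendant '[-0.75,-0.65,0,0,0,0,-1.45,-1.3,0,0,0,-0.2,-2.2,-1.95,0,0,0,-0.4,-2.9,-2.6,0,0,0,-0.6,-3.65,-3.25,0,0,0,-0.94,-4.4,-3.9,0,0,0,-0.94,-5.1,-4.55,0,0,0,-0.94,-5.82,-5.23,0,0,0,-0.94]' 75 50
python3 - <<'E'
from h import *
rows([.5227,-.278,.15],frame(-.2143))
E
```

```text
clock: 1.1
position: [0.4006, 0.0786, 0.2437]
eef_rot: [0.0, 0.107, 0.994, 0.0]
contact_force: [0.9, 0.4, 0.5]
gripper_width: 0.0749
finger_force: 0.0
t 1.1 p [0.4006 0.0786 0.2437] F [0.9 0.4 0.5] w 74.9 ff 0.0
rows [-3.255 -5.374  1.56 ] [ 0.002  0.    -0.002]
```

```bash
python3 -m pendant '[-0.4,-0.7,0,0,0,0,-0.8,-1.4,0,0,0,0,-1.2,-2.1,0.1,0,0,0,-1.65,-2.8,0.4,0,0,0,-2.1,-3.5,0.7,0,0,0,-2.5,-4.2,1.0,0,0,0,-2.9,-4.8,1.3,0,0,0,-3.25,-5.37,1.56,0,0,0]'
python3 - <<'E'
from h import *
rows([.5227,-.278,.02],frame(-.2143))
im=robot.get_image("top");a=im[150:260,340:430];b=robot.get_image("scene")[130:230,225:345]
a=cv2.resize(a,None,fx=4,fy=4,interpolation=cv2.INTER_CUBIC);b=cv2.resize(b,(480,400),interpolation=cv2.INTER_CUBIC)[:, :430]
cv2.imwrite("pics/g1.png",np.hstack([a[:400],b]))
E
```

```text
clock: 2.1
position: [0.5221, -0.2773, 0.1488]
eef_rot: [-0.001, 0.107, 0.994, 0.0]
contact_force: [0.7, 0.4, -0.5]
gripper_width: 0.0751
finger_force: 0.0
t 2.1 p [ 0.5221 -0.2773  0.1488] F [ 0.7  0.4 -0.5] w 75.1 ff 0.0
rows [-0.014 -0.01   2.147] [ 0.005 -0.008 -0.005]
```

View pics/g1.png

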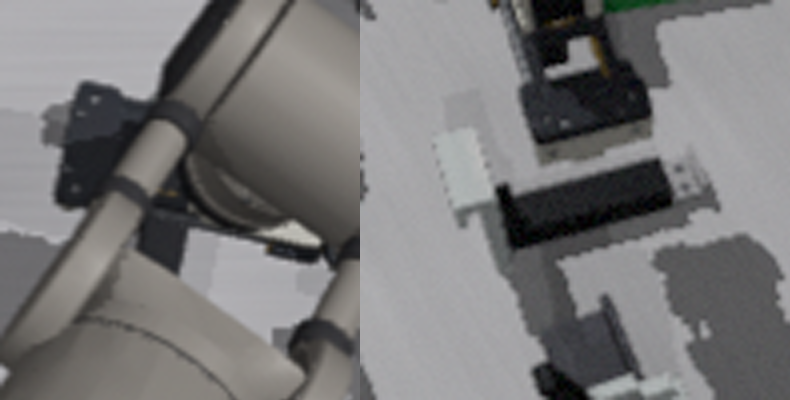

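Run:
```python
from h import *
o,M=st()
for y in(-.0375,-.056,.0375,.056):
  for z in (.017,-.03): print(y,z,proj("scene",o["position"]+M@[0,y,z]).round(0),(proj("scene",o["position"]+M@[0,y,z])-[225,130])*4+[360,0])
```

```text
t 2.2 p [ 0.5217 -0.2789  0.1473] F [ 1.  -0.  -0.5] w 75.0 ff 0.0
-0.0375 0.017 [[275. 147.]] [[558.41622243  66.95249273]]
-0.0375 -0.03 [[273. 136.]] [[551.46290388  23.29309829]]
-0.056 0.017 [[273. 142.]] [[551.6572289   46.70809939]]
-0.056 -0.03 [[271. 131.]] [[544.50394828   2.63488812]]
0.0375 0.017 [[282. 168.]] [[586.91188201 152.32225504]]
0.0375 -0.03 [[280. 158.]] [[580.84340663 110.53059606]]
0.056 0.017 [[284. 174.]] [[594.22449109 174.23527041]]
0.056 -0.03 [[282. 163.]] [[588.39403519 132.95516992]]
```

The +y pad shows at crop (590,140), where the projection puts it, with the finger bar centred below. Next I descend and grip.

```bash
python3 -m pendant '[0,0,0.4,0,0,0,0,0,0.8,0,0,0,0,0,1.2,0,0,0,0,0,1.6,0,0,0,0,0,1.9,0,0,0,0,0,2.05,0,0,0,0,0,2.12,0,0,0,0,0,2.13,0,0,0]' && python3 -m pendant '[0,0,0,0,0,0,0,0,0,0,0,0,0,0,0,0,0,0,0,0,0,0,0,0,0,0,0,0,0,0,0,0,0,0,0,0,0,0,0,0,0,0,0,0,0,0,0,0]' 20 55 && python3 -m pendant '[0,0,-0.1,0,0,0,0,0,-0.3,0,0,0,0,0,-0.6,0,0,0,0,0,-1,0,0,0,0,0,-1.4,0,0,0,0,0,-1.8,0,0,0,0,0,-2.1,0,0,0,0,0,-2.2,0,0,0]'
```

```text
clock: 3.2
position: [0.5223, -0.2761, 0.0226]
eef_rot: [0.0, 0.107, 0.994, -0.0]
contact_force: [-0.2, 0.2, 0.8]
gripper_width: 0.0748
finger_force: 0.0
clock: 4.2
position: [0.5221, -0.2762, 0.0224]
eef_rot: [0.0, 0.107, 0.994, -0.0]
contact_force: [-0.5, -1.6, 0.5]
gripper_width: 0.0316
finger_force: 55.0
clock: 5.2
position: [0.5226, -0.2762, 0.1566]
eef_rot: [0.001, 0.107, 0.994, -0.001]
contact_force: [0.8, -0.3, -5.3]
gripper_width: 0.0313
finger_force: 55.0
```

Run:
```python
from h import *
from fit import W
f=np.load("fit.npy");r=f[3:6].copy();r[2]=-.155
for P in [(-75-76,-150,162),(-75-76,-20,162),(-30-76,50,142.5),(-76,50,142.5)]: p=W(r,[P])[0];print(p.round(4));rows(p,frame(r[2]))
```

```text
[ 0.4328 -0.0453  0.162 ]
t 5.2 p [ 0.5226 -0.2762  0.1566] F [ 0.8 -0.3 -5.3] w 31.3 ff 55.0
rows [ 2.28   3.441 -0.101] [-0.008  0.021 -0.426]
[0.4529 0.0832 0.162 ]
t 5.2 p [ 0.5226 -0.2762  0.1566] F [ 0.8 -0.3 -5.3] w 31.3 ff 55.0
rows [ 2.409  5.604 -0.103] [-0.008  0.021 -0.426]
[0.5081 0.1454 0.1425]
t 5.2 p [ 0.5226 -0.2762  0.1566] F [ 0.8 -0.3 -5.3] w 31.3 ff 55.0
rows [1.731 6.814 0.222] [-0.008  0.021 -0.426]
[0.5378 0.1407 0.1425]
t 5.2 p [ 0.5226 -0.2762  0.1566] F [ 0.8 -0.3 -5.3] w 31.3 ff 55.0
rows [1.231 6.844 0.224] [-0.008  0.021 -0.426]
```

```bash
python3 -m pendant '[0.4,0.3,-0.1,0,0,0,0.95,0.8,-0.1,0,0,-0.1,1.5,1.4,-0.1,0,0,-0.2,1.95,2.1,-0.1,0,0,-0.3,2.28,2.9,-0.1,0,0,-0.43,2.3,3.7,-0.1,0,0,-0.43,2.35,4.5,-0.1,0,0,-0.43,2.4,5.2,-0.1,0,0,-0.43]'
python3 - <<'E'
from h import *
rows([.5081,.1454,.1425],frame(-.155))
E
```

```text
clock: 6.2
position: [0.4475, 0.0613, 0.1606]
eef_rot: [0.0, 0.077, 0.997, 0.0]
contact_force: [1.1, -0.6, -3.3]
gripper_width: 0.0313
finger_force: 55.0
t 6.2 p [0.4475 0.0613 0.1606] F [ 1.1 -0.6 -3.3] w 31.3 ff 55.0
rows [-0.782  1.54   0.302] [0.002 0.002 0.007]
```

```bash
python3 -m pendant '[-0.05,0.35,0,0,0,0,-0.2,0.8,0.05,0,0,0,-0.4,1.2,0.15,0,0,0,-0.6,1.45,0.25,0,0,0,-0.75,1.53,0.3,0,0,0,-0.78,1.54,0.3,0,0,0,-0.78,1.54,0.3,0,0,0,-0.78,1.54,0.3,0,0,0]'
python3 - <<'E'
from h import *
rows([.5378,.1407,.1425],frame(-.155))
f=np.load("fit.npy");b=robot.get_image("scene")[150:395,225:425];b=cv2.resize(b,None,fx=2.4,fy=2.4,interpolation=cv2.INTER_CUBIC)
cv2.imwrite("pics/p1.png",b)
E
```

```text
clock: 7.2
position: [0.5079, 0.1432, 0.1426]
eef_rot: [-0.0, 0.078, 0.997, 0.0]
contact_force: [0.2, 0.9, -4.1]
gripper_width: 0.0318
finger_force: 55.0
t 7.2 p [0.5079 0.1432 0.1426] F [ 0.2  0.9 -4.1] w 31.8 ff 55.0
rows [-0.498  0.036  0.001] [ 0.    -0.    -0.001]
```

View pics/p1.png

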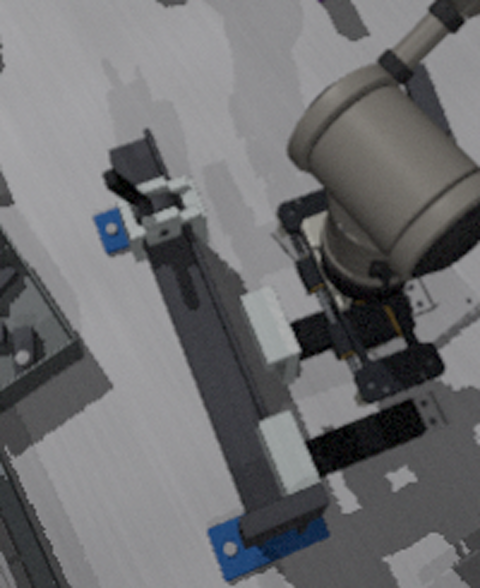

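```bash
python3 -m pendant '[-0.1,0,0,0,0,0,-0.2,0,0,0,0,0,-0.3,0,0,0,0,0,-0.36,0,0,0,0,0,-0.4,0,0,0,0,0,-0.42,0,0,0,0,0,-0.44,0,0,0,0,0,-0.44,0,0,0,0,0]'; python3 -m pendant '[-0.02,0,0,0,0,0,-0.04,0,0,0,0,0,-0.05,0,0,0,0,0,-0.06,0,0,0,0,0,-0.07,0,0,0,0,0,-0.08,0,0,0,0,0,-0.08,0,0,0,0,0,-0.08,0,0,0,0,0]'
```

```text
clock: 8.25
position: [0.5343, 0.1396, 0.1423]
eef_rot: [0.0, 0.077, 0.997, 0.0]
contact_force: [-0.1, -0.8, -5.3]
gripper_width: 0.0317
finger_force: 55.0
clock: 9.25
position: [0.5358, 0.1391, 0.142]
eef_rot: [-0.004, 0.077, 0.997, -0.0]
contact_force: [-13.2, 0.8, 2.0]
gripper_width: 0.0316
finger_force: 55.0
```

```bash
python3 -m pendant '[0.04,0,0,0,0,0,0.085,0,0,0,0,0,0.085,0,0.1,0,0,0,0.085,0,0.2,0,0,0,0.085,0,0.3,0,0,0,0.085,0,0.38,0,0,0,0.085,0,0.43,0,0,0,0.085,0,0.45,0,0,0]'
```

```text
clock: 10.25
position: [0.534, 0.1396, 0.1151]
eef_rot: [-0.0, 0.077, 0.997, 0.0]
contact_force: [-0.7, 0.0, -4.5]
gripper_width: 0.0313
finger_force: 55.0
```

```bash
python3 -m pendant '[0,0,0.03,0,0,0,0,0,0.06,0,0,0,0,0,0.08,0,0,0,0,0,0.1,0,0,0,0,0,0.12,0,0,0,0,0,0.13,0,0,0,0,0,0.14,0,0,0,0,0,0.14,0,0,0]'
```

```text
clock: 11.25
position: [0.534, 0.1396, 0.1069]
eef_rot: [-0.0, 0.077, 0.997, 0.0]
contact_force: [0.5, 0.4, -4.0]
gripper_width: 0.0317
finger_force: 55.0
```

```bash
python3 -m pendant '[0,0,0.02,0,-0.1,0,0,0,0.04,0,-0.2,0,-0.01,0,0.06,0,-0.3,0,-0.01,0,0.07,0,-0.32,0,-0.01,0,0.08,0,-0.33,0,-0.01,0,0.09,0,-0.33,0,-0.01,0,0.1,0,-0.33,0,-0.01,0,0.1,0,-0.33,0]'
```

```text
clock: 12.25
position: [0.5348, 0.1395, 0.1018]
eef_rot: [0.023, 0.077, 0.997, -0.002]
contact_force: [-4.6, -1.0, 6.0]
gripper_width: 0.0316
finger_force: 55.0
```

```bash
python3 -m pendant '[0,0,0,0,0,0,0,0,0,0,0,0,0,0,0,0,0,0,0,0,0,0,0,0,0,0,-0.1,0,0,0,0,0,-0.3,0,0,0,0,0,-0.6,0,0,0,0,0,-1,0,0,0]' 60
python3 - <<'E'
from h import *
st()
f=np.load("fit.npy")
b=robot.get_image("scene");cv2.imwrite("pics/raw_rel.png",b)
E
```

```text
clock: 13.25
position: [0.5317, 0.14, 0.162]
eef_rot: [0.023, 0.077, 0.997, -0.002]
contact_force: [-0.2, -0.0, 0.6]
gripper_width: 0.06
finger_force: 0.0
t 13.25 p [0.5317 0.14   0.162 ] F [-0.2 -0.   0.6] w 60.0 ff 0.0
```

Run:
```python
from h import *
from fit import W
f=np.load("fit.npy");r=f[3:6].copy();r[2]=-.155
for P in [(-76,50,225),(-60,-185,225),(-15,-185,162),(-15,-149,162)]: p=W(r,[P])[0];print(p.round(4));rows(p,frame(r[2]))
```

```text
[0.5378 0.1407 0.225 ]
t 13.3 p [0.5334 0.1403 0.1656] F [1.2 0.3 2.6] w 60.4 ff 0.0
rows [-0.122  0.021 -0.986] [0.012 0.37  0.004]
[ 0.5173 -0.0939  0.225 ]
t 13.3 p [0.5334 0.1403 0.1656] F [1.2 0.3 2.6] w 60.4 ff 0.0
rows [-0.386 -3.896 -0.979] [0.012 0.37  0.004]
[ 0.5618 -0.1009  0.162 ]
t 13.3 p [0.5334 0.1403 0.1656] F [1.2 0.3 2.6] w 60.4 ff 0.0
rows [-1.081 -3.898  0.109] [0.012 0.37  0.004]
[ 0.5673 -0.0653  0.162 ]
t 13.3 p [0.5334 0.1403 0.1656] F [1.2 0.3 2.6] w 60.4 ff 0.0
rows [-1.082 -3.298  0.11 ] [0.012 0.37  0.004]
```

```bash
python3 -m pendant '[0,0,-0.5,0,0,0,0,0,-1,0,0.1,0,-0.1,-0.6,-1,0,0.2,0,-0.15,-1.3,-1,0,0.37,0,-0.2,-2.0,-1,0,0.37,0,-0.3,-2.7,-1,0,0.37,0,-0.35,-3.4,-1,0,0.37,0,-0.39,-3.9,-1,0,0.37,0]' 0 30
python3 - <<'E'
from h import *
rows([.5618,-.1009,.162],frame(-.155))
f=np.load("fit.npy")
b=robot.get_image("scene");cv2.imwrite("pics/raw2.png",b);b=b[150:395,225:425];cv2.imwrite("pics/q1.png",cv2.resize(b,None,fx=2.4,fy=2.4,interpolation=cv2.INTER_CUBIC))
E
```

```text
clock: 14.3
position: [0.516, -0.0962, 0.2224]
eef_rot: [-0.002, 0.078, 0.997, 0.0]
contact_force: [0.2, 0.1, -0.2]
gripper_width: 0.0008
finger_force: 0.0
t 14.3 p [ 0.516  -0.0962  0.2224] F [ 0.2  0.1 -0.2] w 0.8 ff 0.0
rows [-0.771  0.041  1.002] [-0.002 -0.033 -0.004]
```

```bash
python3 -m pendant '[-0.3,0,0,0,0,0,-0.6,0,0.1,0,-0.03,0,-0.77,0,0.4,0,-0.03,0,-0.77,0,0.7,0,-0.03,0,-0.77,0,0.95,0,-0.03,0,-0.77,0,1.0,0,-0.03,0,-0.77,0.1,1.0,0,-0.03,0,-0.77,0.1,1.0,0,-0.03,0]'; python3 -m pendant '[0,0.1,0,0,0,0,0,0.2,0,0,0,0,0,0.25,0,0,0,0,0,0.3,0,0,0,0,0,0.35,0,0,0,0,0,0.4,0,0,0,0,0,0.45,0,0,0,0,0,0.5,0,0,0,0]'
```

```text
clock: 15.35
position: [0.5629, -0.0951, 0.1623]
eef_rot: [-0.0, 0.077, 0.997, 0.0]
contact_force: [-0.2, -0.0, 0.6]
gripper_width: 0.0007
finger_force: 0.0
clock: 16.35
position: [0.5671, -0.0658, 0.1616]
eef_rot: [-0.001, 0.077, 0.997, 0.0]
contact_force: [-0.3, -0.1, -1.3]
gripper_width: 0.0001
finger_force: 0.0
```

```bash
python3 -m pendant '[0,0.1,0,0,0,0,0,0.2,0,0,0,0,0,0.35,0,0,0,0,0,0.5,0,0,0,0,0,0.7,0,0,0,0,0,0.9,0,0,0,0,0,1.1,0,0,0,0,0,1.25,0,0,0,0]'
python3 - <<'E'
from h import *
rows([.5673,-.0653,.162],frame(-.155)); cv2.imwrite("pics/raw3.png",robot.get_image("scene"))
E
```

```text
clock: 17.35
position: [0.5784, 0.0092, 0.1615]
eef_rot: [-0.001, 0.077, 0.997, 0.0]
contact_force: [-3.1, -3.9, 1.9]
gripper_width: 0.0005
finger_force: 2.2
t 17.35 p [0.5784 0.0092 0.1615] F [-3.1 -3.9  1.9] w 0.5 ff 2.2
rows [-0.007 -1.256 -0.008] [ 0.001 -0.015  0.007]
```

```bash
python3 -m pendant '[0,0.1,0,0,0,0,0,0.2,0,0,0,0,0,0.3,0,0,0,0,0,0.4,0,0,0,0,0,0.5,0,0,0,0,0,0.6,0,0,0,0,0,0.7,0,0,0,0,0,0.8,0,0,0,0]';python3 -m pendant '[0,0.05,0,0,0,0,0,0.1,0,0,0,0,0,0.13,0,0,0,0,0,0.16,0,0,0,0,0,0.18,0,0,0,0,0,0.2,0,0,0,0,0,0.21,0,0,0,0,0,0.22,0,0,0,0]'
```

```text
clock: 18.4
position: [0.5853, 0.054, 0.1616]
eef_rot: [-0.002, 0.078, 0.997, -0.001]
contact_force: [-5.6, -10.6, 2.9]
gripper_width: 0.0002
finger_force: 6.0
clock: 19.4
position: [0.5872, 0.0669, 0.1616]
eef_rot: [-0.002, 0.078, 0.997, -0.001]
contact_force: [-5.9, -10.5, 3.5]
gripper_width: 0.0003
finger_force: 5.9
```

```bash
python3 -m pendant '[0,0.02,0,0,0,0,0,0.04,0,0,0,0,0,0.06,0,0,0,0,0,0.08,0,0,0,0,0,0.09,0,0,0,0,0,0.1,0,0,0,0,0,0.1,0,0,0,0,0,0.1,0,0,0,0]'
```

```text
clock: 20.4
position: [0.5876, 0.0697, 0.1616]
eef_rot: [-0.002, 0.078, 0.997, -0.004]
contact_force: [-10.1, -22.6, 5.7]
gripper_width: 0.0003
finger_force: 12.1
```

```bash
python3 -m pendant '[0,0.01,0,0,0,0,0,0.02,0,0,0,0,0,0.03,0,0,0,0,0,0.04,0,0,0,0,0,0.04,0,0,0,0,0,0.04,0,0,0,0,0,0.04,0,0,0,0,0,0.04,0,0,0,0]'
python3 - <<'E'
from h import *
cv2.imwrite("pics/raw4.png",robot.get_image("scene"))
E
```

```text
clock: 21.4
position: [0.5876, 0.0698, 0.1617]
eef_rot: [-0.003, 0.078, 0.997, -0.006]
contact_force: [-11.6, -31.1, 7.3]
gripper_width: 0.0005
finger_force: 16.7
```

Run:
```python
from h import *
from fit import W
f=np.load("fit.npy");r=f[3:6].copy();r[2]=-.155
for P in [(-15,-30,162),(-15,-20,345),(112,30,345),(112,30,250)]: p=W(r,[P])[0];print(p.round(4));rows(p,frame(r[2]))
```

```text
[0.5857 0.0523 0.162 ]
t 21.45 p [0.5876 0.0698 0.1617] F [-12.5 -31.4   6.3] w 0.0 ff 16.7
rows [-0.014 -0.294 -0.002] [-0.082 -0.034 -0.013]
[0.5872 0.0622 0.345 ]
t 21.45 p [0.5876 0.0698 0.1617] F [-12.5 -31.4   6.3] w 0.0 ff 16.7
rows [ 1.000e-03 -1.620e-01 -3.054e+00] [-0.082 -0.034 -0.013]
[0.7204 0.092  0.345 ]
t 21.45 p [0.5876 0.0698 0.1617] F [-12.5 -31.4   6.3] w 0.0 ff 16.7
rows [-2.114  0.675 -3.073] [-0.082 -0.034 -0.013]
[0.7204 0.092  0.25  ]
t 21.45 p [0.5876 0.0698 0.1617] F [-12.5 -31.4   6.3] w 0.0 ff 16.7
rows [-2.122  0.693 -1.49 ] [-0.082 -0.034 -0.013]
```

```bash
python3 -m pendant '[0,-0.2,0,0,0,0,0,-0.45,0,0,0,0,0,-0.45,-0.4,0,0,0,0,-0.45,-1.0,0,0,0,0,-0.45,-1.7,0,0,0,0,-0.45,-2.5,0,0,0,0,-0.4,-3.05,0,0,0,0,-0.4,-3.05,0,0,0]'
python3 - <<'E'
from h import *
cv2.imwrite("pics/raw5.png",robot.get_image("scene"))
rows([.7204,.092,.345],frame(-.155))
E
```

```text
clock: 22.45
position: [0.587, 0.0537, 0.3477]
eef_rot: [0.003, 0.077, 0.997, 0.001]
contact_force: [0.4, 0.2, 0.3]
gripper_width: 0.0
finger_force: 0.0
t 22.5 p [0.5863 0.0535 0.3454] F [ 0.7 -0.  -0.5] w 0.1 ff 0.0
rows [-2.11   0.976  0.011] [0.008 0.009 0.008]
```

```bash
python3 -m pendant '[-0.4,0.2,0,0,0,0,-1,0.5,0,0,0,0,-1.6,0.8,0,0,0,0,-2.1,0.97,0.1,0,0,0,-2.11,0.97,0.6,0,0,0,-2.11,0.97,1.1,0,0,0,-2.11,0.97,1.5,0,0,0,-2.11,0.97,1.6,0,0,0]'
python3 - <<'E'
from h import *
from fit import W
f=np.load("fit.npy");r=f[3:6].copy();r[2]=-.155
for P in [(80,30,252),(41.5,30,255),(13.7,30,255),(-11.3,30,253),(-26.6,30,241),(-37.7,30,223),(-39,30,219)]: p=W(r,[P])[0];rows(p,frame(r[2]))
E
```

```text
clock: 23.5
position: [0.7187, 0.0913, 0.2444]
eef_rot: [-0.004, 0.077, 0.997, -0.0]
contact_force: [0.4, -0.2, 0.2]
gripper_width: 0.0006
finger_force: 0.0
t 23.5 p [0.7187 0.0913 0.2444] F [ 0.4 -0.2  0.2] w 0.6 ff 0.0
rows [ 0.507  0.016 -0.122] [-0.005 -0.056  0.005]
t 23.5 p [0.7187 0.0913 0.2444] F [ 0.4 -0.2  0.2] w 0.6 ff 0.0
rows [ 1.149  0.016 -0.167] [-0.005 -0.056  0.005]
t 23.5 p [0.7187 0.0913 0.2444] F [ 0.4 -0.2  0.2] w 0.6 ff 0.0
rows [ 1.612  0.016 -0.164] [-0.005 -0.056  0.005]
t 23.5 p [0.7187 0.0913 0.2444] F [ 0.4 -0.2  0.2] w 0.6 ff 0.0
rows [ 2.029  0.017 -0.127] [-0.005 -0.056  0.005]
t 23.5 p [0.7187 0.0913 0.2444] F [ 0.4 -0.2  0.2] w 0.6 ff 0.0
rows [2.282 0.017 0.075] [-0.005 -0.056  0.005]
t 23.5 p [0.7187 0.0913 0.2444] F [ 0.4 -0.2  0.2] w 0.6 ff 0.0
rows [2.465 0.017 0.376] [-0.005 -0.056  0.005]
t 23.5 p [0.7187 0.0913 0.2444] F [ 0.4 -0.2  0.2] w 0.6 ff 0.0
rows [2.486 0.017 0.443] [-0.005 -0.056  0.005]
```

```bash
python3 -m pendant '[0.25,0,-0.1,0,0,0,0.5,0,-0.12,0,0,0,0.75,0,-0.15,0,0,0,1.0,0,-0.16,0,0,0,1.25,0,-0.16,0,0,0,1.5,0,-0.16,0,0,0,1.7,0,-0.16,0,0,0,1.85,0,-0.16,0,0,0]'
python3 - <<'E'
from h import *
from fit import W
cv2.imwrite("pics/raw6.png",robot.get_image("scene"))
f=np.load("fit.npy");r=f[3:6].copy();r[2]=-.155
for P in [(-11.3,30,253),(-26.6,30,241),(-37.7,30,223),(-39,30,219)]: p=W(r,[P])[0];rows(p,frame(r[2]))
E
```

```text
clock: 24.5
position: [0.61, 0.1085, 0.2587]
eef_rot: [-0.0, 0.077, 0.997, 0.0]
contact_force: [0.7, -0.3, 0.7]
gripper_width: 0.0004
finger_force: 0.2
t 24.55 p [0.6091 0.1087 0.2587] F [ 1.1  0.3 -0.1] w 0.6 ff 0.0
rows [0.179 0.011 0.096] [ 0.002 -0.01   0.006]
t 24.55 p [0.6091 0.1087 0.2587] F [ 1.1  0.3 -0.1] w 0.6 ff 0.0
rows [0.433 0.011 0.296] [ 0.002 -0.01   0.006]
t 24.55 p [0.6091 0.1087 0.2587] F [ 1.1  0.3 -0.1] w 0.6 ff 0.0
rows [0.618 0.011 0.596] [ 0.002 -0.01   0.006]
t 24.55 p [0.6091 0.1087 0.2587] F [ 1.1  0.3 -0.1] w 0.6 ff 0.0
rows [0.64  0.011 0.663] [ 0.002 -0.01   0.006]
```

```bash
python3 -m pendant '[0.1,0,0.05,0,0,0,0.18,0,0.1,0,0,0,0.27,0,0.17,0,0,0,0.36,0,0.24,0,0,0,0.43,0,0.3,0,0,0,0.49,0,0.39,0,0,0,0.55,0,0.47,0,0,0,0.58,0,0.52,0,0,0]'; python3 -m pendant '[0.01,0,0.03,0,0,0,0.03,0,0.06,0,0,0,0.04,0,0.08,0,0,0,0.05,0,0.1,0,0,0,0.055,0,0.12,0,0,0,0.06,0,0.14,0,0,0,0.06,0,0.15,0,0,0,0.06,0,0.15,0,0,0]'
```

```text
clock: 25.55
position: [0.5757, 0.1137, 0.2268]
eef_rot: [-0.001, 0.077, 0.997, 0.0]
contact_force: [3.6, -0.6, 2.1]
gripper_width: 0.0007
finger_force: 1.5
clock: 26.55
position: [0.5732, 0.114, 0.2211]
eef_rot: [0.002, 0.077, 0.997, 0.0]
contact_force: [0.3, -2.4, 16.9]
gripper_width: 0.0005
finger_force: 8.0
```

```bash
python3 -m pendant '[0,0,0.02,0,0,0,0,0,0.03,0,0,0,0,0,0.04,0,0,0,0,0,0.05,0,0,0,0,0,0.05,0,0,0,0,0,0.05,0,0,0,0,0,0.05,0,0,0,0,0,0.05,0,0,0]'
```

```text
clock: 27.55
position: [0.5731, 0.1141, 0.2205]
eef_rot: [0.003, 0.077, 0.997, 0.0]
contact_force: [-5.8, -2.0, 29.8]
gripper_width: 0.0003
finger_force: 13.5
```

```bash
python3 -m pendant '[0,0,-0.1,0,0,0,0,0,-0.4,0,0,0,0,0,-0.9,0,0,0,0,0,-1.5,0,0,0,0.4,0,-1.8,0,0,0,1.0,0,-1.8,0,0,0,1.7,0,-1.8,0,0,0,2.4,0,-1.8,0,0,0]'
python3 - <<'E'
from h import *
s=robot.get_image("scene")[220:395,260:440];s=cv2.resize(s,None,fx=2.8,fy=2.8,interpolation=cv2.INTER_CUBIC)
t=robot.get_image("top")[125:230,165:345];t=cv2.resize(t,(400,233),interpolation=cv2.INTER_CUBIC)
t2=cv2.resize(cv2.imread("pics/raw5.png")[220:395,280:440],(292,490)) 
c=np.zeros((600,800,3),np.uint8);c[:490,:504]=s;c[:490,506:798]=t2
c[490:600,:]=cv2.resize(robot.get_image("top")[120:175,165:345],(800,245))[40:150]
cv2.imwrite("pics/final.png",c);st()
E
```

```text
clock: 28.55
position: [0.4277, 0.1367, 0.3224]
eef_rot: [-0.002, 0.077, 0.997, 0.0]
contact_force: [-0.5, 0.8, 0.3]
gripper_width: 0.0002
finger_force: 0.0
t 28.7 p [0.4281 0.1368 0.3232] F [ 0.1 -0.6 -0. ] w 0.6 ff 0.0
```

View pics/final.png

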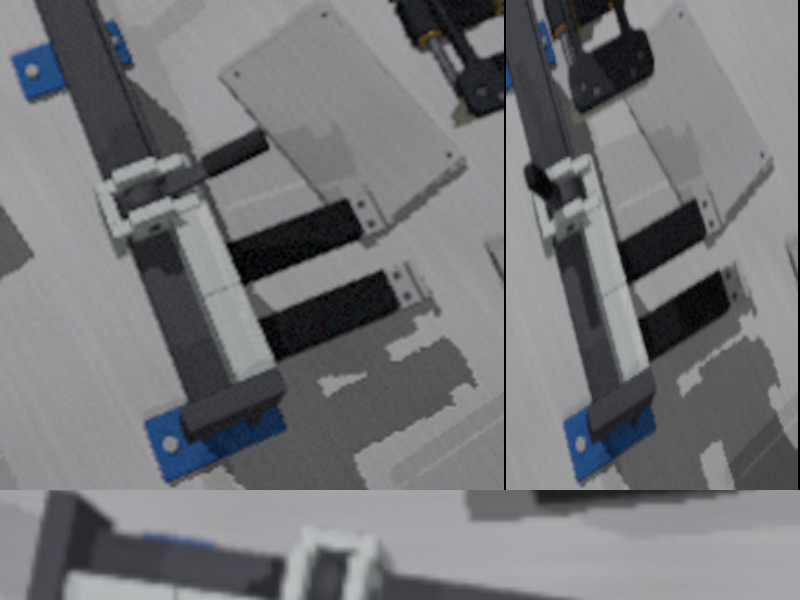

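The final picture shows both fingers flush at (215,240) and (240,330), closed up between the stop and the end block. The lever points to the robot, ending at (268,138). I'll check the lever angle in numbers, then hand in.

Run:
```python
from h import *
from fit import W
f=np.load("fit.npy");r=f[3:6].copy();r[2]=-.155
for a in (60,65,70): t=np.radians(a);print(a,(proj("scene",W(r,[(26-106*np.sin(t),30,173+106*np.cos(t))]))-[260,220])*2.8)
print(robot.hand_in())
```

```text
60 [[258.68930528 136.38915061]]
65 [[263.15068891 138.34857714]]
70 [[266.6112002  140.76710271]]
the job is handed in; nothing more can be done
None
```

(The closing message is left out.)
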